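Unlock a tray stack and present the top tray

ROBOT

A 6-joint arm with a two-finger parallel gripper is mounted at the origin on the work surface. World frame = base frame: x ahead of the robot, y to its left, z up, the work surface at z = 0. Lengths are in mm, angles in rad, forces in N, time in s.
With the tool pointing down it reaches from about 275 to 1000 mm from the base axis. Payload 8.4 kg.
Tool frame: the origin (TCP) lies at the very end of the fingers, on their centre line; the grasp point (between the pads) lies r.hold_point_z behind it (r.hold_point_z is the distance from the TCP to the grasp point, in mm); x points along the fingers, z is the direction in which the jaws open and shut, and the axes are right-handed (so a half turn about x gives the same grasp; the last joint's range is limited). The gripper opens to 85 mm and grips with 20 to 120 N. Pads are 22 mm wide; open, the fingers measure 114 mm over their backs; the gripper's body (76 mm by 85 mm) begins 54 mm behind the grasp point. The pads swing forward as they close: fully open they stand 13 mm farther back than shut.
Start: joints at [1.347, 0.353, 1.633, -0, 1.155, -0.002], TCP at [137.489, 609.692, 231.281] pointing down, gripper open.
Joint ranges: [-2.63, 2.63], [-0.92, 2.1], [0.06, 2.66], [-1.3, 4.44], [0, 2.69], [-3.02, 3.02]. Speed limits (rad/s): [2.22, 2.22, 2.79, 3.14, 3.14, 3.14].

INTERFACE

Orientations are given as [roll, pitch, yaw] about the fixed x, y, z axes, in that order (R = Rz(yaw) Ry(pitch) Rx(roll)).
In Python, from rig import r gives the robot as it stands.
- The arm moves only by the tool jog_arm, never from a script. Its argument "series" is a list of rows, each a list of 7 numbers: the turn, a rotation vector about the tool's x, y, z in degrees, then the shift along the tool's x, y, z in cm, then the opening, from 0 (shut) to 1 (fully open). In form: [[wx, wy, wz, tx, ty, tz, fingers], ...]. A call has 1 to 20 rows; each row shifts and turns the commanded pose from where the row before left it, along the tool's axes as they then stand; what a row does not reach is not made up. A row lasts 1/10 s, in which the tool goes at most 50 mm and 8.59 degrees, less where a joint would pass 70% of its speed; a pose out of reach is approached as far as the arm can. A call with a gripper value outside its range is refused whole. The fingers move at their own pace and stop on an object; "force" is the grip in N (left out, the last holds). Time passes only in rows, so rows that do not move let the fingers close. It gives the time, the measured TCP pose, the force and the opening at its end, in the units of the state.
- r.sense(): the state, without advancing time (a new reading comes with each control period).
- r.grab_frame(name): name is "side" or "top"; returns (picture, depth): 384x512x3 uint8, red, green, blue; 384x512 float32, mm along the optical axis (not along the pixel's ray), 0 where there is no reading.
- r.get_calibration(name): a dict with "mtx" (3x3 intrinsics, pixels), "position" and "rotation" of the camera in the world. Camera axes: x right, y down, z forward; pixel columns grow to the right and rows downward; lengths in mm; the calibration is good to about 2 mm. A picture is of the moment at which its call begins. get_calibration takes no time and is no camera call.
- r.sign_off(): hands the job in, once; it reports no verdict.
The state is a dict: "clock": time; "qpos": joint angles; "qvel": joint speeds; "joint_efforts": joint torques, N m; "eef_pos": TCP position; "tcp_rot": TCP orientation; "contact_force": force on the tool from outside, world axes, zero at the start; "wrist_torque": the same for the moment, N m; "opening": opening from 0.0 (shut) to 1.0 (fully open).
Only numpy, scipy, OpenCV 4.12 (cv2) and the standard library are available. Lean on these libraries where they do the work, as an engineer would, in place of code of your own. Each camera call takes 0.05 s, during which the arm holds its last target.

TASK

The tray stack on the aluminium riser is locked by a black saddle straddling it: lift the saddle off and hang it astride the horizontal bar of the hang rail, between the posts, and let go of it. Then take the top tray of that stack, lift it until it is at least 10 cm above where it stood, and hold it there level and still for about three seconds with all its spacers in it; the program finishes while the gripper is still holding it in the air. Leave the lower tray and everything else on the table where they are.

Things in the scene. Friction and masses are not known exactly. Their poses are not given: they have to be found in the camera images.
- saddle_tab (a point): Half-way up the grip tab of the loose black plastic saddle (50-90 g). The tab is 10 mm thick (x), 24 mm wide (y) and stands 42 mm tall on the middle of the saddle's plate; this point is 21 mm above the plate's top, 25 mm above its underside. z up. At the start the plate lies across the top tray's rim, its x along the tray's x, the legs down either side of the stack, so it comes off straight up.
- saddle_seat (a point): Centre of the underside of the saddle's plate, same axes as saddle_tab, 25 mm below it.
- saddle: The saddle, an inverted U; origin at saddle_seat. Plate 76 mm (x) x 24 mm (y) x 4 mm thick; at each x end a leg 4 mm thick and 24 mm wide reaches 55 mm below the plate's underside, 68 mm clear between the legs (4 mm clear of each tray wall at the start).
- rail_top (a point): Middle of the top face of the hang rail's bar: fixed bare steel square bar, 24 x 24 mm in section, 220 mm long along its y, top 120 mm above the table, on posts 20 mm wide (y) centred 100 mm either side of this point. x across the bar, z up. The saddle hangs with its plate flat on the bar, a leg on either side, saddle y along rail y.
- rail: The hang rail; origin on the table under rail_top.
- tray_mid (a point): Centre (half-way up) of the top tray on the riser: open clear polycarbonate tray, 60 mm (x) x 130 mm (y) x 40 mm high, walls 3 mm, two dividers; rim 20 mm above this point, underside 20 mm below, z up. 0.25 to 0.4 kg loaded, centre of mass near this point: grip across the 60 mm width at mid-length. A foot 3 mm deep drops loosely (3 mm clear) inside the rim of the tray below.
- tray: The top tray; origin at the centre of its underside.
- lower_mid (a point): Centre of the lower tray, the same size, right under the top tray and standing on the riser (aluminium slab 100 x 160 x 20 mm); it stays there. At the start it is 40 mm below tray_mid.
- lower: The lower tray; origin at the centre of its underside.
- spacer0_mid (a point): Centre of one of three loose steel spacers (16 mm diameter, 14 mm high) standing in the middle compartment of the top tray.
- spacer1_mid (a point): Centre of one of three loose steel spacers (16 mm diameter, 14 mm high) standing in the middle compartment of the top tray.
- spacer2_mid (a point): Centre of one of three loose steel spacers (16 mm diameter, 14 mm high) standing in the middle compartment of the top tray.
- spare_lower_mid (a point): Centre of the lower tray of the spare stack: two trays of the same kind, without a saddle, standing on the table (80 mm high in all). Bystander.
- spare_upper_mid (a point): Centre of the upper tray of the spare stack. Bystander.
- spare_upper: The upper spare tray; origin at the centre of its underside.
- jar: Glass jar with a steel screw lid, 60 mm diameter, 85 mm high; origin under its centre. Bystander.
- wheel0: Blue skate wheel lying flat, 54 mm diameter, 32 mm high; origin under its centre. Bystander.
- wheel1: A second blue skate wheel, the same. Bystander.
- skate_tool: Red T-shaped skate tool lying flat, about 130 x 95 x 17 mm; origin under its middle, x along its shaft. Bystander.

How it is judged:
By the outcome, as a careful person would: the job done as asked, in the order asked, and still so for the second after the job is handed in, while the arm keeps its last pose, push and grip.
It also fails if it takes over 64 s, if anything falls off the work surface, if the arm or the gripper's body presses on something with over 40 N, if the wrist force passes 120 N, or if a joint passes its speed limit or range.

## Working session

There is one attempt and no reset: what is moved stays moved. The work goes in short steps, Python scripts to look and compute and a tool call to move; the robot and the scene stay as the last step left them, time stands still between calls to the robot, and variables do not carry over. Pictures are saved under pics/ and viewed, and the job is handed in when it is done.

Besides the shell and the picture viewer there is one more tool, called after ">>>" as name(argument=value, ...) on one line, values as JSON. jog_arm: Moves the arm, as the interface text tells. Its arguments: {"type":"object","properties":{"series":{"type":"array"},"force":{"type":"number"}},"required":["series"]}

```bash
ls; mkdir -p pics; python3 - <<'E'
from rig import r
import cv2,numpy as np
print(r.sense(), r.hold_point_z)
for n in("side","top"):
    p,d=r.grab_frame(n); cv2.imwrite(f"pics/{n}0.png",p[:,:,::-1]); np.savez(f"{n}0.npz",p=p,d=d); print(n,r.get_calibration(n))
E
```

```text
pics
{'clock': 0.0, 'qpos': array([ 1.34663062e+00,  3.53667467e-01,  1.63416502e+00, -4.01622376e-06,
        1.15519324e+00, -2.38548246e-03]), 'qvel': array([ 3.88599569e-04, -4.47218620e-04, -4.99360853e-05,  1.94252899e-03,
        7.15722322e-04,  9.36772645e-04]), 'joint_efforts': array([ 1.26798572e-03, -6.05269575e+01, -3.42061508e+01,  6.07464312e-05,
        9.59143013e-03, -8.84466772e-06]), 'eef_pos': array([137.36178824, 609.21267407, 230.53640119]), 'tcp_rot': array([-3.14141581,  1.56936325, -1.79239808]), 'contact_force': array([-0.58590819,  0.7598732 ,  0.00718717]), 'wrist_torque': array([ 0.00078215,  0.00724399, -0.02438196]), 'opening': 0.9940892489174521} 18.700000000000003
side {'mtx': array([[495.41898514,   0.        , 253.31230813],
       [  0.        , 495.41898514, 190.25209475],
       [  0.        ,   0.        ,   1.        ]]), 'position': array([ 148.71704648, -547.78842974,  938.77939758]), 'rotation': array([-2.430262  ,  0.00715965, -0.65570683])}
top {'mtx': array([[360.60702646,   0.        , 247.27921614],
       [  0.        , 360.60702646, 185.90893817],
       [  0.        ,   0.        ,   1.        ]]), 'position': array([ 408.22555456,   34.06225893, 1034.0235517 ]), 'rotation': array([-2.95236057e+00, -1.99132186e-03, -1.57310643e+00])}
```

View pics/side0.png

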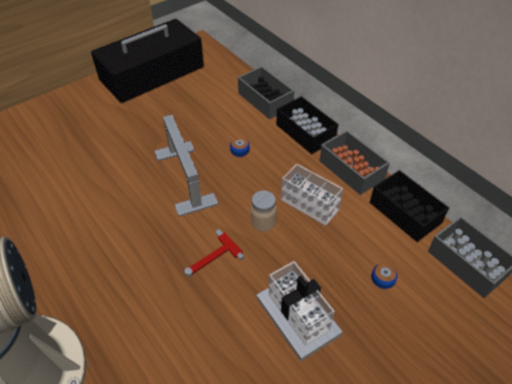

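View pics/top0.png

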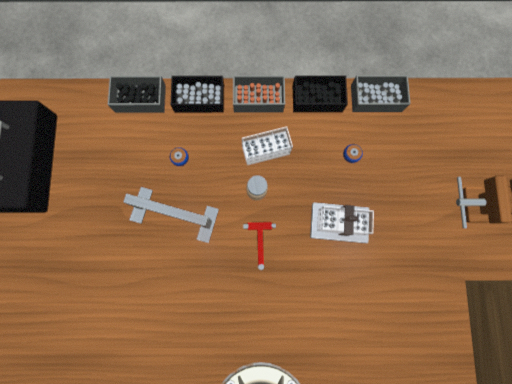

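The side view shows the saddled stack on its riser at about (300,300), the rail from (170,120) to (195,205), the jar at (263,210) and the spare stack at (312,193). The top view shows the stack at (345,222) and the rail from (130,200) to (212,222). Next I'll make enlarged crops and detect the features.

```bash
cat > h.py <<'E'
import numpy as np,cv2
from scipy.spatial.transform import Rotation as R
from rig import r
def cam(n):
    c=r.get_calibration(n); return np.array(c["mtx"]),np.array(c["position"]),R.from_euler("xyz",c["rotation"]).as_matrix()
def plane(n,u,v,z):
    K,p,M=cam(n); d=M@np.linalg.solve(K,[u,v,1.]); return p+d*(z-p[2])/d[2]
def pts(n,d):
    K,p,M=cam(n); v,u=np.mgrid[:d.shape[0],:d.shape[1]]
    c=np.stack([(u-K[0,2])/K[0,0]*d,(v-K[1,2])/K[1,1]*d,d],-1); return c@M.T+p
def proj(n,X):
    K,p,M=cam(n); c=(np.atleast_2d(X)-p)@M; q=c@K.T; return q[:,:2]/q[:,2:]
def crop(n,img,x0,x1,y0,y1,s,out):
    cv2.imwrite(out,cv2.resize(img[y0:y1,x0:x1,::-1],None,fx=s,fy=s,interpolation=cv2.INTER_CUBIC))
E
python3 - <<'E'
from h import *
D={n:np.load(f"{n}0.npz") for n in("side","top")}
crop("top",D["top"]["p"],300,390,190,255,8,"pics/t_stack.png")
crop("side",D["side"]["p"],250,350,255,360,5,"pics/s_stack.png")
crop("top",D["top"]["p"],115,225,180,250,7,"pics/t_rail.png")
for n in D:
    P=pts(n,D[n]["d"]); ok=D[n]["d"]>0
    Z=P[...,2]
    print(n,"table z",np.median(Z[ok&(abs(Z)<15)]))
    reg=(P[...,0]>250)&(P[...,0]<450)&(P[...,1]<-80)&(P[...,1]>-330)
    for lo,hi in((10,30),(90,112),(112,160)):
        m=ok&reg&(Z>lo)&(Z<hi); q=P[m]
        if len(q): print(lo,hi,len(q),q.mean(0).round(1),q.min(0).round(),q.max(0).round())
    dark=(D[n]["p"].max(-1)<50)&reg&(Z>60)
    q=P[dark];print("dark",len(q),q.mean(0).round(1),q.min(0).round(),q.max(0).round())
    reg=(P[...,0]>300)&(P[...,0]<650)&(P[...,1]>60)&(P[...,1]<400)
    m=ok&reg&(Z>105)&(Z<135); q=P[m]
    print("rail",len(q),q.mean(0).round(1),cv2.minAreaRect(q[:,:2].astype(np.float32)))
    for lo,hi in((2,20),(80,120)):
        m=ok&reg&(Z>lo)&(Z<hi);print(lo,hi,m.sum())
E
```

```text
side table z -1.3196770707270389
10 30 123 [ 446.9 -276.2   17. ] [ 442. -304.   10.] [ 450. -226.   22.]<stdin>:15: RuntimeWarning: Mean of empty slice.
  ret = um.true_divide(
Traceback (most recent call last):
ValueError: zero-size array to reduction operation minimum which has no identity
```

View pics/t_stack.png

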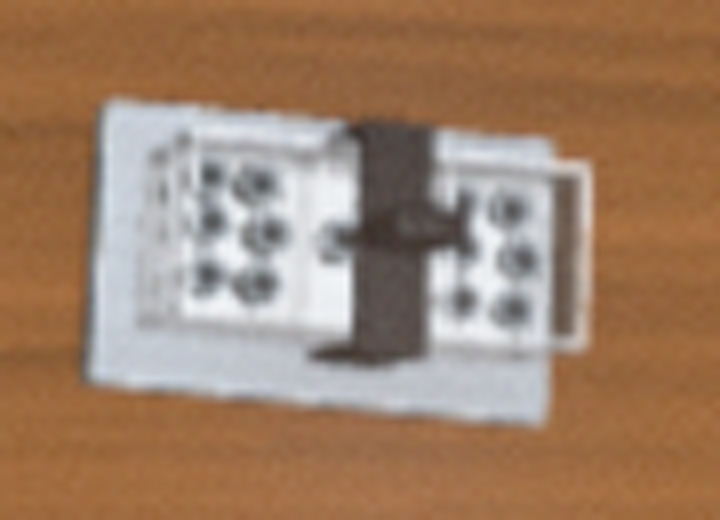

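View pics/s_stack.png

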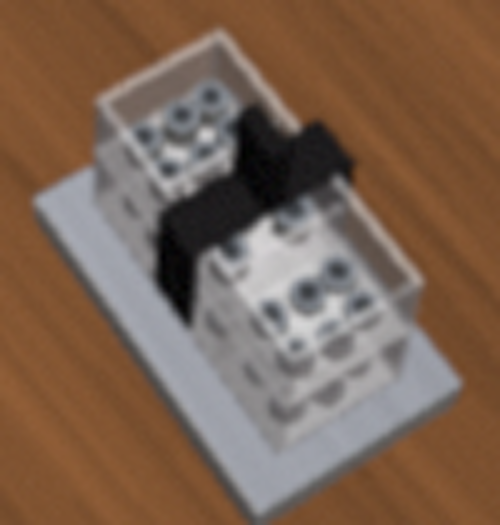

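View pics/t_rail.png

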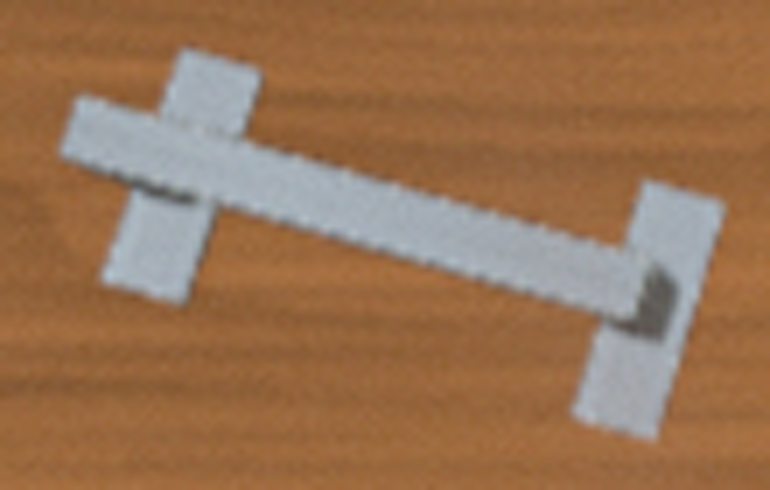

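```bash
python3 - <<'E'
from h import *
D={n:np.load(f"{n}0.npz") for n in("side","top")}
for n,b,rb in(("top",(300,390,190,255),(115,225,180,250)),("side",(250,350,255,360),(145,225,105,220))):
    p=D[n]["p"];P=pts(n,D[n]["d"]); ok=D[n]["d"]>0; Z=P[...,2]
    S=np.zeros(ok.shape,bool); S[b[2]:b[3],b[0]:b[1]]=1
    dark=S&(p.max(-1)<75)&ok
    q=P[dark]; print(n,"dark",len(q))
    for lo,hi in((92,112),(112,155),(140,152)):
        s=q[(q[:,2]>lo)&(q[:,2]<hi)]; 
        if len(s)>4: print(lo,hi,len(s),s.mean(0).round(1),cv2.minAreaRect(s[:,:2].astype(np.float32)))
    m=S&ok&(Z>12)&(Z<26); print("riser",P[m].mean(0).round(1),cv2.minAreaRect(P[m][:,:2].astype(np.float32)))
    m=S&ok&(Z>93)&(Z<108)&~dark; print("rim",m.sum(),P[m].mean(0).round(1),cv2.minAreaRect(P[m][:,:2].astype(np.float32)))
    S[:]=0; S[rb[2]:rb[3],rb[0]:rb[1]]=1
    m=S&ok&(Z>112)&(Z<128); q=P[m];print("rail",len(q),q.mean(0).round(1),cv2.minAreaRect(q[:,:2].astype(np.float32)))
# hand corners (crop px -> image px), pixel centre convention
def full(c,x0,y0,s): return ((c[0]+.5)/s-.5+x0,(c[1]+.5)/s-.5+y0)
print("rail corners")
for c in((78,97),(62,156),(648,256),(632,320)): print(plane("top",*full(c,115,180,7),120).round(1))
print("plate top-view corners z104 / tab")
for c in((360,122),(437,126),(356,356),(424,356)): print(plane("top",*full(c,300,190,8),104).round(1))
print("tray rim right corners z100")
for c in((592,160),(582,349),(150,145),(140,325)): print(plane("top",*full(c,300,190,8),100).round(1))
print("riser z20")
for c in((105,98),(90,380),(548,425),(553,140)): print(plane("top",*full(c,300,190,8),20).round(1))
print("side rim z100")
for c in((220,30),(97,100),(422,281),(290,352)): print(plane("side",*full(c,250,255,5),100).round(1))
print("side plate z104: outer corners; tab top z146")
for c in((160,208),(197,240),(322,122),(355,160)): print(plane("side",*full(c,250,255,5),104).round(1))
for c in((240,108),(258,103),(288,145),(270,155)): print(plane("side",*full(c,250,255,5),146).round(1))
E
```

```text
top dark 36
92 112 8 [ 514.9 -225.2  103.5] ((513.7659301757812, -228.5318603515625), (16.346261978149414, 39.87202453613281), 85.68893432617188)
112 155 25 [ 497.6 -221.8  128.2] ((495.856689453125, -225.38299560546875), (20.057607650756836, 6.732161998748779), 60.26095199584961)
140 152 5 [ 499.5 -218.8  143.1] ((498.9413757324219, -218.80247497558594), (7.648601531982422, 1.8719301223754883), 8.466774940490723)
riser [ 486.8 -208.7   21.6] ((499.56097412109375, -228.59481811523438), (160.46714782714844, 100.50577545166016), 84.3669204711914)
rim 468 [ 498.7 -230.8  102.2] ((499.2874755859375, -228.95382690429688), (131.3362274169922, 76.05809783935547), 84.66903686523438)
rail 819 [523.5 239.2 121.3] ((524.1928100585938, 240.65325927734375), (219.71246337890625, 24.247867584228516), 73.94050598144531)
side dark 656
92 112 380 [ 495.7 -231.2  102.8] ((498.8824462890625, -231.34423828125), (27.933666229248047, 76.01092529296875), 84.68995666503906)
112 155 159 [ 497.  -232.8  134.2] ((498.5015563964844, -231.00650024414062), (25.09225082397461, 10.196487426757812), 88.72708129882812
[... 610 characters left out ...]
82.2 139.3 120. ]
plate top-view corners z104 / tab
[ 535.8 -221.1  104. ]
[ 534.4 -246.1  104. ]
[ 460.3 -215.9  104. ]
[ 460.2 -237.6  104. ]
tray rim right corners z100
[ 523.7 -297.2  100. ]
[ 462.6 -289.8  100. ]
[ 528.9 -153.3  100. ]
[ 470.6 -147.8  100. ]
riser z20
[ 556.1 -154.1   20. ]
[ 456.9 -145.2   20. ]
[ 441.  -303.9   20. ]
[ 540.7 -312.2   20. ]
side rim z100
[ 535.3 -166.9  100. ]
[ 476.5 -161.9  100. ]
[ 523.1 -295.4  100. ]
[ 466.  -286.6  100. ]
side plate z104: outer corners; tab top z146
[ 464.4 -214.7  104. ]
[ 466.8 -233.3  104. ]
[ 537.3 -224.5  104. ]
[ 536.1 -244.4  104. ]
[ 497.9 -217.9  146. ]
[ 504.5 -220.4  146. ]
[ 501.6 -240.3  146. ]
[ 493.7 -239.3  146. ]
```

Both views agree:

| Item | Position or angle |
|---|---|
| Saddle centre | about (498.6, -231) |
| Stack and riser centre | about (500, -229) |
| Stack yaw | about -5.5° |
| Rail centre | about (524.3, 240.3) |
| Rail yaw | about -16° |

The sizes come out as 160x100 for the riser, 220x24 for the rail and 76x24 for the plate, which match what was given. I'll move over the saddle now.

>>> jog_arm(series=[[0,0,0,0,-0.7,-1.0,0.5],[0,0,0,0,-1.5,-2.0,0.5],[0,0,0,0,-2.2,-3.0,0.5],[0,0,0,0,-2.9,-4.0,0.5],[0,0,0,0,-2.9,-4.0,0.5],[0,0,0,0,-2.9,-4.0,0.5],[0,0,0,0,-2.9,-4.0,0.5],[0,0,0,0,-2.9,-4.0,0.5],[0,0,0,0,-2.9,-4.0,0.5],[0,0,0,0,-2.9,-4.0,0.5],[0,0,0,0,-2.9,-4.0,0.5],[0,0,0,0,-2.9,-4.0,0.5],[0,0,0,0,-2.9,-4.0,0.5],[0,0,0,0,-2.9,-4.0,0.5],[0,0,0,0,-2.9,-4.0,0.5],[0,0,0,0,-2.9,-4.0,0.5],[0,0,0,0,-2.9,-4.0,0.5],[0,0,0,0,-2.2,-3.0,0.5],[0,0,0,0,-1.5,-2.0,0.5],[0,0,0,0,-0.7,-1.0,0.5]], force=30)

```text
clock: 2.1
eef_pos: [469.6, -164.4, 231.0]
tcp_rot: [2.578, 1.57, -2.358]
contact_force: [-0.4, 0.1, 1.0]
opening: 0.498
```

>>> jog_arm(series=[[3,0,0,0,0,0,0.5],[6,0,0,0,0,0,0.5],[8,0,0,0,0,0,0.5],[8,0,0,0,0,0,0.5],[8,0,0,0,0,0,0.5],[8,0,0,0,0,0,0.5],[8,0,0,0,0,0,0.5],[8,0,0,0,0,0,0.5],[8,0,0,0,0,0,0.5],[8,0,0,0,0,0,0.5],[6,0,0,0,0,0,0.5],[3,0,0,0,0,0,0.5],[0.9,0,0,0,0,0,0.5],[0,0,0,0,0,0,0.5]])

```text
clock: 3.5
eef_pos: [469.3, -161.8, 231.3]
tcp_rot: [2.688, 1.57, 2.591]
contact_force: [-0.8, 0.7, -1.3]
opening: 0.502
```

```bash
cat >> h.py <<'E'
def go(target,yawdeg=None):
    s=r.sense(); M=R.from_euler("xyz",s["tcp_rot"]).as_matrix()
    z=M[:,2]; a=np.degrees(np.arctan2(z[1],z[0]))
    d=(np.array(target)-s["eef_pos"])@M/10
    print("pos",s["eef_pos"].round(1),"jaw yaw",a.round(2),"tool x",M[:,0].round(4),"shift cm",d.round(2),"F",s["contact_force"].round(1),"open",round(s["opening"],3),"t",s["clock"],"q",s["qpos"].round(2))
    if yawdeg is not None: print("turn about tool x:",round(a-yawdeg,2))
E
python3 - <<'E'
from h import *
go([498.6,-231,160],-5.5)
E
```

```text
pos [ 469.3 -161.8  231.3] jaw yaw -5.53 tool x [-3.e-04  2.e-04 -1.e+00] shift cm [ 7.12 -6.61  3.59] F [-0.8  0.7 -1.3] open 0.502 t 3.5 q [-0.34  0.15  1.9   0.    1.09 -0.24]
turn about tool x: -0.03
```

>>> jog_arm(series=[[0,0,0,0,-0.61,0.39,0.5],[0,0,0,0,-2.0,1.0,0.5],[0,0,0,0,-2.0,1.1,0.5],[0,0,0,0,-1.5,0.8,0.5],[0,0,0,0.6,-0.5,0.3,0.5],[0,0,0,2.0,0,0,0.5],[0,0,0,2.5,0,0,0.5],[0,0,0,1.5,0,0,0.5],[0,0,0,0.5,0,0,0.5],[0,0,0,0,0,0,0.5],[0,0,0,0,0,0,0.5]])

```text
clock: 4.6
eef_pos: [499.4, -231.7, 160.9]
tcp_rot: [-0.28, 1.57, -0.378]
contact_force: [0.2, 0.4, -0.3]
opening: 0.502
```

```bash
python3 - <<'E'
from h import *
go([498.6,-231,109],-5.5)
for n in("side",):
    p,d=r.grab_frame(n); crop(n,p,240,360,225,365,4,"pics/s1.png")
E
```

```text
pos [ 499.4 -231.7  160.9] jaw yaw -5.59 tool x [ 6.e-04 -3.e-04 -1.e+00] shift cm [ 5.19  0.06 -0.09] F [ 0.2  0.4 -0.3] open 0.502 t 4.6 q [-0.44  0.32  1.86  0.    0.96 -0.34]
turn about tool x: -0.09
```

View pics/s1.png

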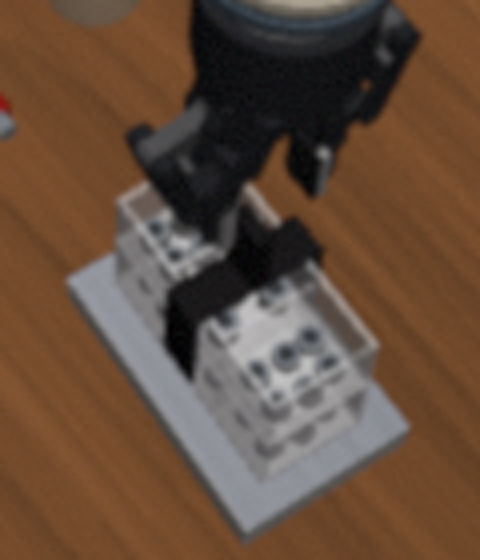

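The fingers straddle the tab, with one pad at about (225,215) and the other at (320,175) in the crop. I'll descend, close and read the opening.

>>> jog_arm(series=[[0,0,0,0.6,0.06,-0.09,0.5],[0,0,0,1.2,0,0,0.5],[0,0,0,1.2,0,0,0.5],[0,0,0,1.0,0,0,0.5],[0,0,0,0.7,0,0,0.5],[0,0,0,0.4,0,0,0.5],[0,0,0,0,0,0,0.5],[0,0,0,0,0,0,0.5],[0,0,0,0,0,0,0.0],[0,0,0,0,0,0,0.0],[0,0,0,0,0,0,0.0],[0,0,0,0,0,0,0.0],[0,0,0,0,0,0,0.0],[0,0,0,0,0,0,0.0],[0,0,0,0,0,0,0.0],[0,0,0,0,0,0,0.0]], force=40)

```text
clock: 6.25
eef_pos: [498.5, -231.1, 109.7]
tcp_rot: [-0.386, 1.57, -0.484]
contact_force: [-0.0, -0.3, 6.0]
opening: 0.115
```

```bash
python3 - <<'E'
from h import *
go([498.6,-231,229],-16.05)
for n in("side",):
    p,d=r.grab_frame(n); crop(n,p,240,360,225,365,4,"pics/s2.png")
E
```

```text
pos [ 498.5 -231.1  109.7] jaw yaw -5.61 tool x [ 6.e-04 -3.e-04 -1.e+00] shift cm [-11.93   0.     0.02] F [-0.  -0.3  6. ] open 0.115 t 6.25 q [-0.44  0.39  1.9  -0.    0.86 -0.34]
turn about tool x: 10.44
```

View pics/s2.png

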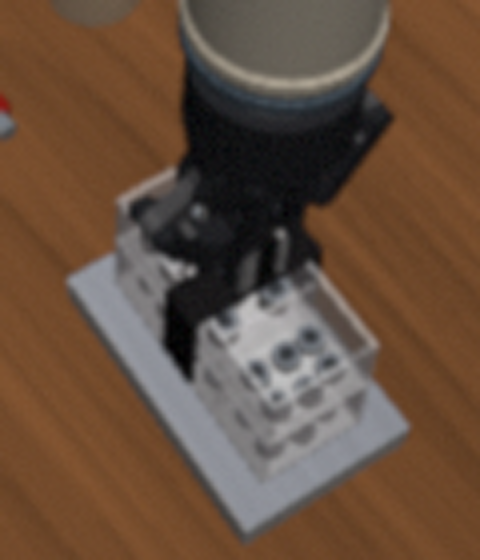

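The opening reads 9.8 mm, so the pads are on the tab. I'll lift straight up.

>>> jog_arm(series=[[0,0,0,-0.2,0,0,0],[0,0,0,-0.4,0,0,0],[0,0,0,-0.6,0,0,0],[0,0,0,-0.8,0,0,0],[0,0,0,-1.0,0,0,0],[0,0,0,-1.0,0,0,0],[0,0,0,-1.0,0,0,0],[0,0,0,-1.0,0,0,0],[0,0,0,-1.0,0,0,0],[0,0,0,-1.0,0,0,0],[0,0,0,-1.0,0,0,0],[0,0,0,-1.0,0,0,0],[0,0,0,-1.0,0,0,0],[0,0,0,-0.6,0,0,0],[0,0,0,-0.4,0,0,0],[0,0,0,0,0,0,0],[0,0,0,0,0,0,0]])

```text
clock: 8.0
eef_pos: [498.1, -230.8, 229.0]
tcp_rot: [2.794, 1.57, 2.696]
contact_force: [0.7, 0.2, -0.8]
opening: 0.111
```

```bash
python3 - <<'E'
from h import *
go([524.3,240.3,230],-16.05)
for n,b in(("side",(230,370,200,350)),):
    p,d=r.grab_frame(n); np.savez("side3.npz",p=p,d=d);crop(n,p,*b,4,"pics/s3.png")
E
```

```text
pos [ 498.1 -230.8  229. ] jaw yaw -5.61 tool x [-4.e-04  2.e-04 -1.e+00] shift cm [-0.09 47.15 -1.99] F [ 0.7  0.2 -0.8] open 0.111 t 8.0 q [-0.44  0.24  1.8   0.    1.11 -0.34]
turn about tool x: 10.44
```

View pics/s3.png

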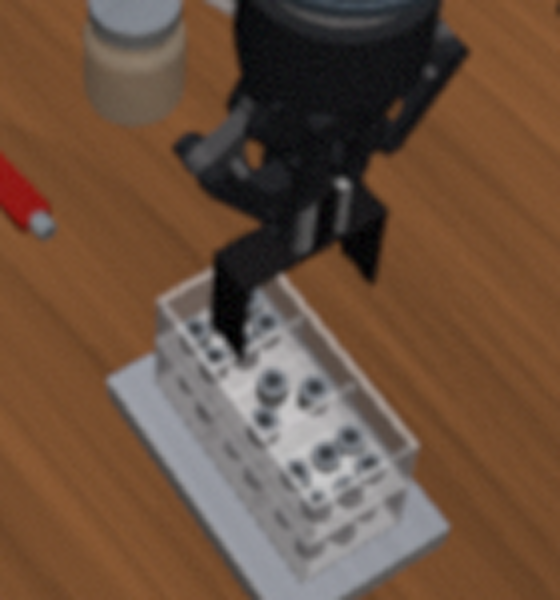

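The saddle hangs level in the fingers, clear of the stack, and the trays and three spacers are undisturbed (spacers at about (270,388), (313,393) and (265,420) in the crop). Next I'll carry it to the rail.

>>> jog_arm(series=[[0,0,0,0,1.0,-0.11,0],[0,0,0,0,2.0,-0.11,0],[0,0,0,0,3.0,-0.11,0],[0,0,0,0,3.0,-0.11,0],[0,0,0,0,3.0,-0.11,0],[0,0,0,0,3.0,-0.11,0],[0,0,0,0,3.0,-0.11,0],[0,0,0,0,3.0,-0.11,0],[0,0,0,0,3.0,-0.11,0],[0,0,0,0,3.0,-0.11,0],[0,0,0,0,3.0,-0.11,0],[0,0,0,0,3.0,-0.11,0],[0,0,0,0,3.0,-0.11,0],[0,0,0,0,3.0,-0.11,0],[0,0,0,0,3.0,-0.11,0],[0,0,0,0,2.5,-0.11,0],[0,0,0,0,1.6,-0.11,0],[0,0,0,0,1.05,-0.11,0]])

```text
clock: 9.85
eef_pos: [524.1, 241.5, 229.0]
tcp_rot: [-2.675, 1.57, -2.772]
contact_force: [0.1, 0.4, -0.4]
opening: 0.114
```

>>> jog_arm(series=[[1.5,0,0,0,0,0,0],[3,0,0,0,0,0,0],[3,0,0,0,0,0,0],[2,0,0,0,0,0,0],[0.9,0,0,0,0,0,0],[0,0,0,0,0,0,0],[0,0,0,0,0,0,0],[0,0,0,0,0,0,0]])

```text
clock: 10.65
eef_pos: [524.6, 240.0, 229.3]
tcp_rot: [-1.549, 1.571, -1.828]
contact_force: [0.1, -1.2, -0.2]
opening: 0.112
```

```bash
python3 - <<'E'
from h import *
go([524.3,240.3,130],-16.05)
p,d=r.grab_frame("side"); np.savez("side4.npz",p=p,d=d);crop("side",p,120,260,70,220,4,"pics/s4.png")
E
```

```text
pos [524.6 240.  229.3] jaw yaw -16.0 tool x [-0.e+00 -1.e-04 -1.e+00] shift cm [ 9.93  0.02 -0.04] F [ 0.1 -1.2 -0.2] open 0.112 t 10.65 q [ 0.43  0.28  1.74 -0.    1.12  0.71]
turn about tool x: 0.05
```

View pics/s4.png

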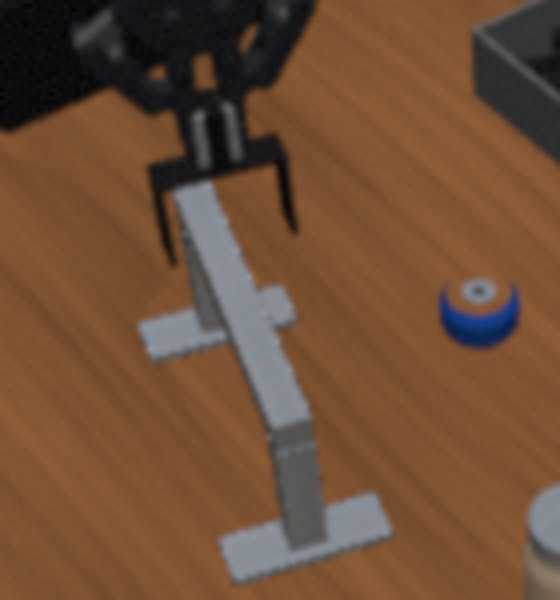

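The legs line up across the bar. I'll lower it, slowing down near contact.

>>> jog_arm(series=[[0,0,0,0.5,0,0,0],[0,0,0,1.0,0,0,0],[0,0,0,1.2,0,0,0],[0,0,0,1.2,0,0,0],[0,0,0,1.2,0,0,0],[0,0,0,1.2,0,0,0],[0,0,0,1.2,0,0,0],[0,0,0,0.9,0,0,0],[0,0,0,0.6,0,0,0],[0,0,0,0.3,0,0,0],[0,0,0,0.2,0,0,0],[0,0,0,0.1,0,0,0],[0,0,0,0,0,0,0],[0,0,0,0,0,0,0]])

```text
clock: 12.1
eef_pos: [524.8, 240.4, 133.7]
tcp_rot: [0.722, 1.57, 0.443]
contact_force: [-0.3, 0.3, -0.4]
opening: 0.107
```

>>> jog_arm(series=[[0,0,0,0.1,0,0,0],[0,0,0,0.1,0,0,0],[0,0,0,0,0,0,0],[0,0,0,0,0,0,0]])

```text
clock: 12.5
eef_pos: [524.5, 240.2, 131.2]
tcp_rot: [-2.61, 1.571, -2.89]
contact_force: [0.2, -0.5, -0.9]
opening: 0.108
```

```bash
python3 - <<'E'
from h import *
go([524.3,240.3,130],-16.05)
p,d=r.grab_frame("side"); np.savez("side5.npz",p=p,d=d);crop("side",p,120,260,70,220,4,"pics/s5.png")
E
```

```text
pos [524.5 240.2 131.2] jaw yaw -16.01 tool x [-1.e-04 -0.e+00 -1.e+00] shift cm [ 0.12 -0.   -0.02] F [ 0.2 -0.5 -0.9] open 0.108 t 12.5 q [0.43 0.39 1.82 0.   0.92 0.71]
turn about tool x: 0.04
```

View pics/s5.png

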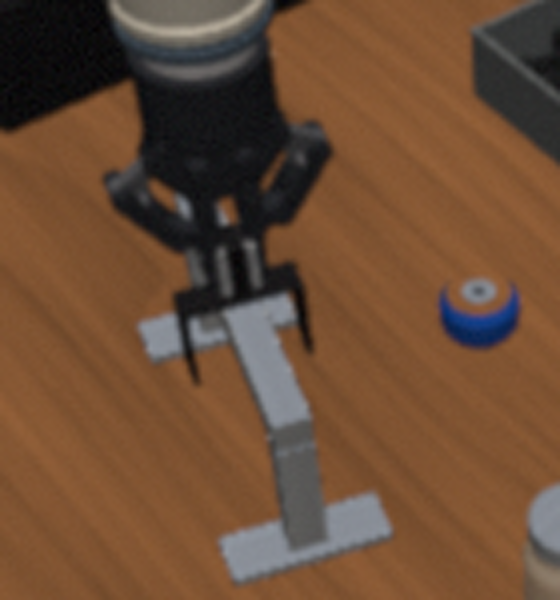

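>>> jog_arm(series=[[0,0,0,0.1,0,0,0],[0,0,0,0.1,0,0,0],[0,0,0,0,0,0,0],[0,0,0,0,0,0,0]])

```text
clock: 12.95
eef_pos: [524.7, 240.3, 129.7]
tcp_rot: [0.817, 1.571, 0.538]
contact_force: [-1.3, -1.5, 5.9]
opening: 0.114
```

There is 5.9 N upward at z = 129.7, exactly the expected seating height, so I'll release and rise.

>>> jog_arm(series=[[0,0,0,0,0,0,0.2],[0,0,0,0,0,0,0.3],[0,0,0,0,0,0,0.4],[0,0,0,0,0,0,0.4],[0,0,0,-0.3,0,0,0.4],[0,0,0,-0.8,0,0,0.4],[0,0,0,-1.2,0,0,0.4],[0,0,0,-1.5,0,0,0.4],[0,0,0,-1.5,0,0,0.4],[0,0,0,-1.5,0,0,0.4],[0,0,0,-1.5,0,0,0.4],[0,0,0,-1.2,0,0,0.4],[0,0,0,-0.5,0,0,0.4],[0,0,0,0,0,0,0.4]])

```text
clock: 14.35
eef_pos: [525.0, 240.4, 230.3]
tcp_rot: [0.728, 1.569, 0.449]
contact_force: [-0.1, 0.7, -0.5]
opening: 0.399
```

```bash
python3 - <<'E'
from h import *
go([500,-229,230],-5.5)
p,d=r.grab_frame("side"); np.savez("side6.npz",p=p,d=d);crop("side",p,120,260,70,220,4,"pics/s6.png")
E
```

```text
pos [525.  240.4 230.3] jaw yaw -16.01 tool x [ 1.4e-03  7.0e-04 -1.0e+00] shift cm [-1.000e-02 -4.581e+01  1.055e+01] F [-0.1  0.7 -0.5] open 0.399 t 14.35 q [0.43 0.28 1.74 0.   1.12 0.71]
turn about tool x: -10.51
```

View pics/s6.png

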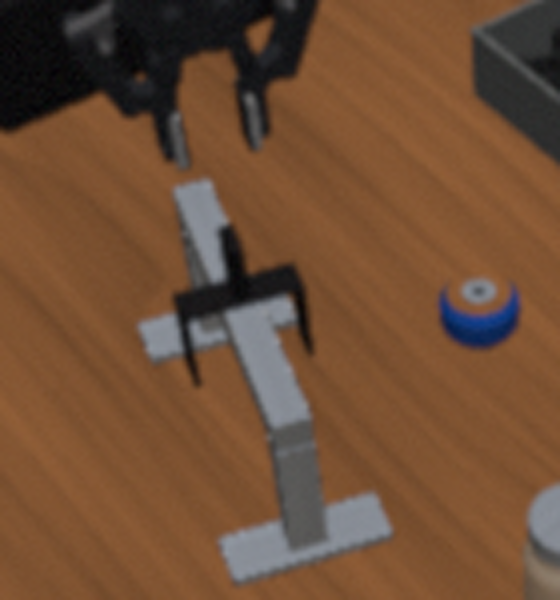

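The saddle sits astride the bar with its tab upright at (233,260), and nothing is touching it. Back to the stack with the gripper fully open.

>>> jog_arm(series=[[0,0,0,0,-1.0,0.25,1],[0,0,0,0,-2.0,0.45,1],[0,0,0,0,-2.9,0.67,1],[0,0,0,0,-2.9,0.67,1],[0,0,0,0,-2.9,0.67,1],[0,0,0,0,-2.9,0.67,1],[0,0,0,0,-2.9,0.67,1],[0,0,0,0,-2.9,0.67,1],[0,0,0,0,-2.9,0.67,1],[0,0,0,0,-2.9,0.67,1],[0,0,0,0,-2.9,0.67,1],[0,0,0,0,-2.9,0.67,1],[0,0,0,0,-2.9,0.67,1],[0,0,0,0,-2.9,0.67,1],[0,0,0,0,-2.9,0.67,1],[0,0,0,0,-2.5,0.55,1],[0,0,0,0,-1.6,0.35,1],[0,0,0,0,-1.0,0.24,1]])

```text
clock: 16.2
eef_pos: [499.0, -230.3, 228.7]
tcp_rot: [3.038, 1.57, 2.758]
contact_force: [0.5, -0.0, -0.2]
opening: 0.997
```

>>> jog_arm(series=[[-1.5,0,0,0,0,0,1],[-3,0,0,0,0,0,1],[-3,0,0,0,0,0,1],[-2,0,0,0,0,0,1],[-1.0,0,0,0,0,0,1],[0,0,0,0,0,0,1],[0,0,0,0,0,0,1]])

```text
clock: 16.9
eef_pos: [499.8, -228.6, 229.3]
tcp_rot: [2.117, 1.571, 2.021]
contact_force: [-0.2, 0.3, 0.3]
opening: 1.001
```

```bash
python3 - <<'E'
from h import *
go([500,-229,230],-5.5)
p,d=r.grab_frame("side"); np.savez("side7.npz",p=p,d=d);crop("side",p,230,370,225,365,4,"pics/s7.png")
P=pts("side",d);Z=P[...,2];S=np.zeros(d.shape,bool);S[255:360,250:350]=1
m=S&(d>0)&(Z>94)&(Z<106); q=P[m];print(m.sum(),q[:,2].mean(),cv2.minAreaRect(q[:,:2].astype(np.float32)))
def full(c): return ((c[0]+.5)/5-.5+250,(c[1]+.5)/5-.5+255)
E
```

```text
pos [ 499.8 -228.6  229.3] jaw yaw -5.5 tool x [-1.e-04  1.e-04 -1.e+00] shift cm [-0.07 -0.04  0.03] F [-0.2  0.3  0.3] open 1.001 t 16.9 q [-0.43  0.24  1.8   0.    1.11 -0.34]
turn about tool x: -0.0
476 97.90881961708104 ((499.8728332519531, -228.75946044921875), (132.11325073242188, 62.53448486328125), 84.22676086425781)
```

View pics/s7.png

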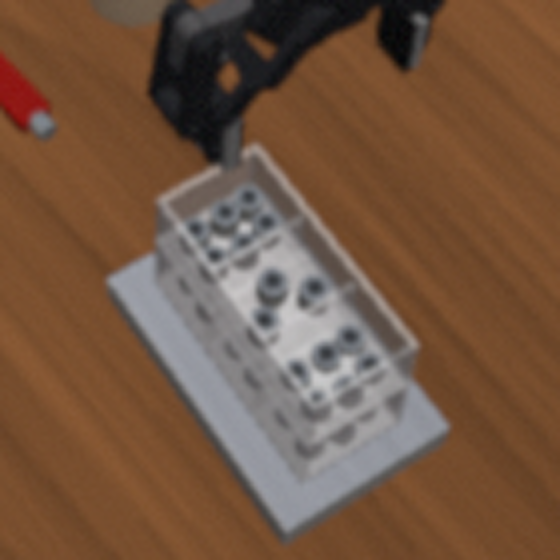

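The tray is re-measured at (499.9, -228.8), 132x62.5 at the rim, with yaw -5.6°. The jaws are already over it, so I'll descend to TCP z of about 63, with the fingertips still above the lower tray's rim at z = 60.

>>> jog_arm(series=[[0,0,0,0.6,0,0,1],[0,0,0,1.2,0,0,1],[0,0,0,1.8,0,0,1],[0,0,0,2.0,0,0,1],[0,0,0,1.8,0,0,1],[0,0,0,1.5,0,0,1],[0,0,0,1.5,0,0,1],[0,0,0,1.5,0,0,1],[0,0,0,1.4,0,0,1],[0,0,0,1.2,0,0,1],[0,0,0,1.0,0,0,1],[0,0,0,0.6,0,0,1],[0,0,0,0.4,0,0,1],[0,0,0,0.1,0,0,1],[0,0,0,0,0,0,1],[0,0,0,0,0,0,1]])

```text
clock: 18.55
eef_pos: [500.1, -229.2, 63.8]
tcp_rot: [-0.337, 1.57, -0.434]
contact_force: [0.3, -0.5, 0.5]
opening: 1.001
```

```bash
python3 - <<'E'
from h import *
go([499.9,-228.8,63],-5.6)
p,d=r.grab_frame("side"); crop("side",p,230,370,225,365,4,"pics/s8.png")
E
```

```text
pos [ 500.1 -229.2   63.8] jaw yaw -5.51 tool x [ 8.e-04 -4.e-04 -1.e+00] shift cm [ 0.08  0.04 -0.02] F [ 0.3 -0.5  0.5] open 1.001 t 18.55 q [-0.43  0.46  1.92 -0.    0.76 -0.34]
turn about tool x: 0.09
```

View pics/s8.png

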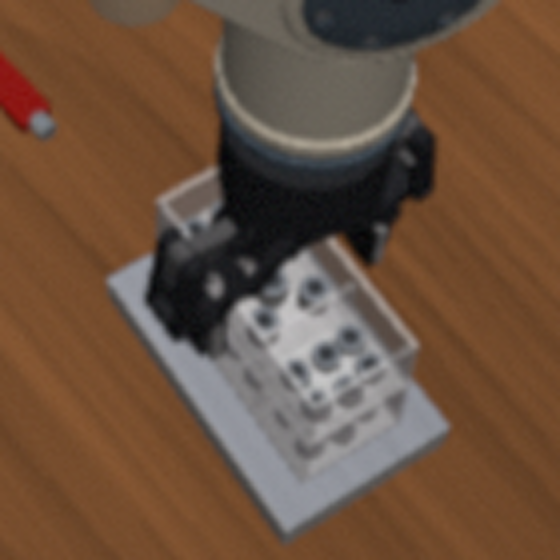

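>>> jog_arm(series=[[0,0,0,0,0,0,0.9],[0,0,0,0,0,0,0.82],[0,0,0,0,0,0,0.77],[0,0,0,0,0,0,0.73],[0,0,0,0,0,0,0.7],[0,0,0,0,0,0,0.65],[0,0,0,0,0,0,0.5],[0,0,0,0,0,0,0.3],[0,0,0,0,0,0,0.3],[0,0,0,0,0,0,0.3],[0,0,0,0,0,0,0.3],[0,0,0,0,0,0,0.3]], force=60)

```text
clock: 19.8
eef_pos: [499.6, -229.1, 63.6]
tcp_rot: [-3.112, 1.571, 3.075]
contact_force: [-1.6, -0.0, 4.8]
opening: 0.695
```

The opening is 59 mm, so the tray is gripped. I'll lift 1.5 cm slowly and look.

>>> jog_arm(series=[[0,0,0,-0.1,0,0,0.3],[0,0,0,-0.2,0,0,0.3],[0,0,0,-0.3,0,0,0.3],[0,0,0,-0.3,0,0,0.3],[0,0,0,-0.3,0,0,0.3],[0,0,0,-0.2,0,0,0.3],[0,0,0,-0.1,0,0,0.3],[0,0,0,0,0,0,0.3]])

```text
clock: 20.6
eef_pos: [499.8, -229.1, 78.5]
tcp_rot: [-0.398, 1.57, -0.494]
contact_force: [0.3, -0.4, -2.9]
opening: 0.699
```

```bash
python3 - <<'E'
from h import *
go([499.9,-228.8,195],-5.6); print(r.sense()["wrist_torque"])
p,d=r.grab_frame("side"); crop("side",p,230,370,225,365,4,"pics/s9.png")
E
```

```text
pos [ 499.8 -229.1   78.5] jaw yaw -5.51 tool x [ 3.e-04 -2.e-04 -1.e+00] shift cm [-1.165e+01  3.000e-02  1.000e-02] F [ 0.3 -0.4 -2.9] open 0.699 t 20.6 q [-0.43  0.43  1.92 -0.    0.79 -0.34]
turn about tool x: 0.09
[ 0.01948617  0.01637931 -0.01385353]
```

View pics/s9.png

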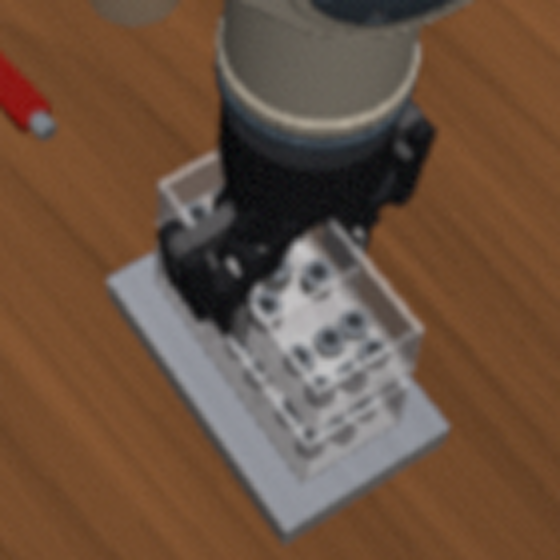

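The wrist carries 2.9 N (about 0.3 kg), both ends have risen equally and the lower tray stayed put. I'll lift another 12 cm.

>>> jog_arm(series=[[0,0,0,-0.2,0,0,0.3],[0,0,0,-0.4,0,0,0.3],[0,0,0,-0.6,0,0,0.3],[0,0,0,-0.8,0,0,0.3],[0,0,0,-0.9,0,0,0.3],[0,0,0,-1.0,0,0,0.3],[0,0,0,-1.0,0,0,0.3],[0,0,0,-1.0,0,0,0.3],[0,0,0,-1.0,0,0,0.3],[0,0,0,-1.0,0,0,0.3],[0,0,0,-1.0,0,0,0.3],[0,0,0,-0.9,0,0,0.3],[0,0,0,-0.8,0,0,0.3],[0,0,0,-0.6,0,0,0.3],[0,0,0,-0.4,0,0,0.3],[0,0,0,-0.3,0,0,0.3],[0,0,0,-0.1,0,0,0.3],[0,0,0,0,0,0,0.3]])

```text
clock: 22.45
eef_pos: [499.6, -229.0, 198.2]
tcp_rot: [2.845, 1.571, 2.749]
contact_force: [0.6, -0.1, -3.7]
opening: 0.692
```

```bash
python3 - <<'E'
from h import *
go([499.9,-228.8,195],-5.6); s=r.sense(); print(s["wrist_torque"])
p,d=r.grab_frame("side"); crop("side",p,230,370,180,345,4,"pics/s10.png"); np.savez("side10.npz",p=p,d=d)
cv2.imwrite("pics/s10full.png",p[:,:,::-1])
P=pts("side",d);Z=P[...,2];S=np.zeros(d.shape,bool);S[180:350,240:370]=1
c,sn=np.cos(np.radians(-5.6)),np.sin(np.radians(-5.6))
L=np.stack([(P[...,0]-499.9)*c+(P[...,1]+228.8)*sn,-(P[...,0]-499.9)*sn+(P[...,1]+228.8)*c],-1)
m=S&(d>0)&(Z>195)&(Z<250)
for y0 in range(-75,75,10):
    k=m&(L[...,1]>=y0)&(L[...,1]<y0+10)&(abs(L[...,0])<35)
    if k.sum()>5: print(y0,k.sum(),np.percentile(Z[k],[50,90,98]).round(1))
E
```

```text
pos [ 499.6 -229.   198.2] jaw yaw -5.51 tool x [-2.e-04  1.e-04 -1.e+00] shift cm [0.32 0.03 0.03] F [ 0.6 -0.1 -3.7] open 0.692 t 22.45 q [-0.43  0.27  1.83 -0.    1.04 -0.34]
turn about tool x: 0.09
[-0.04151201 -0.01690382  0.03417196]
-75 87 [215.8 232.8 236.5]
-65 344 [220.6 233.8 235.2]
-55 150 [215.5 233.2 234.9]
-45 237 [203.1 231.4 234.4]
-35 218 [204.1 232.3 234.6]
-25 343 [217.7 229.9 234.2]
-15 170 [219.7 239.4 246.9]
-5 171 [210.3 236.8 245.3]
5 99 [206.8 221.7 234.4]
15 47 [201.1 215.9 220.7]
45 6 [234.5 234.9 235.2]
55 171 [224.7 233.7 235.5]
```

View pics/s10.png

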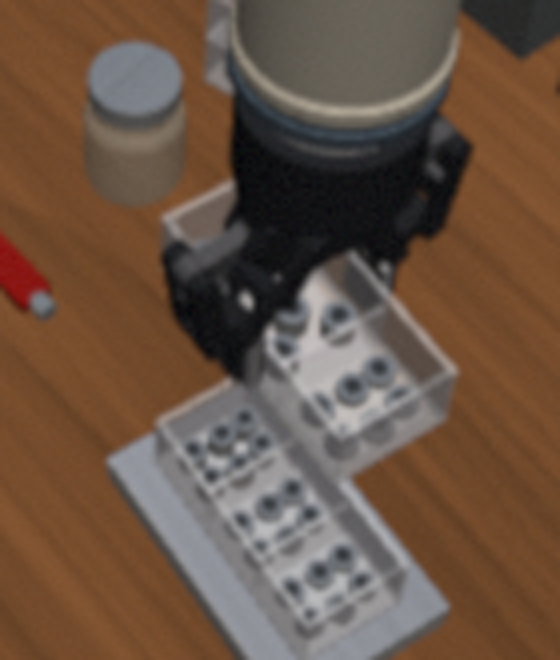

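View pics/s10full.png

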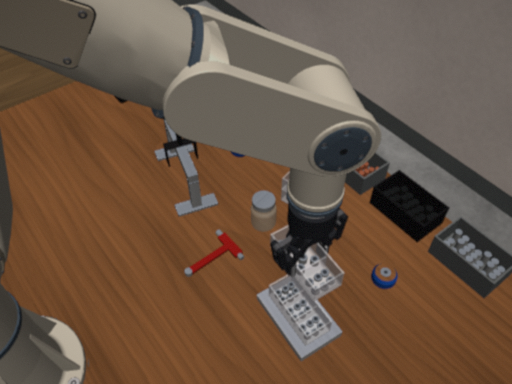

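The tray is level, with its rim at about 235 mm at both ends (up about 134 mm). Its middle spacers are in place, the lower tray is still on the riser and the saddle is on the rail. I'll hold still now.

>>> jog_arm(series=[[0,0,0,0,0,0,0.3],[0,0,0,0,0,0,0.3],[0,0,0,0,0,0,0.3],[0,0,0,0,0,0,0.3],[0,0,0,0,0,0,0.3],[0,0,0,0,0,0,0.3],[0,0,0,0,0,0,0.3],[0,0,0,0,0,0,0.3],[0,0,0,0,0,0,0.3],[0,0,0,0,0,0,0.3],[0,0,0,0,0,0,0.3],[0,0,0,0,0,0,0.3],[0,0,0,0,0,0,0.3],[0,0,0,0,0,0,0.3],[0,0,0,0,0,0,0.3],[0,0,0,0,0,0,0.3],[0,0,0,0,0,0,0.3],[0,0,0,0,0,0,0.3],[0,0,0,0,0,0,0.3],[0,0,0,0,0,0,0.3]])

```text
clock: 24.5
eef_pos: [499.7, -229.1, 198.3]
tcp_rot: [-1.05, 1.571, -1.146]
contact_force: [0.2, 0.6, -3.5]
opening: 0.696
```

>>> jog_arm(series=[[0,0,0,0,0,0,0.3],[0,0,0,0,0,0,0.3],[0,0,0,0,0,0,0.3],[0,0,0,0,0,0,0.3],[0,0,0,0,0,0,0.3],[0,0,0,0,0,0,0.3],[0,0,0,0,0,0,0.3],[0,0,0,0,0,0,0.3],[0,0,0,0,0,0,0.3],[0,0,0,0,0,0,0.3],[0,0,0,0,0,0,0.3],[0,0,0,0,0,0,0.3],[0,0,0,0,0,0,0.3],[0,0,0,0,0,0,0.3],[0,0,0,0,0,0,0.3],[0,0,0,0,0,0,0.3]])

```text
clock: 26.1
eef_pos: [499.7, -229.1, 198.3]
tcp_rot: [-0.587, 1.571, -0.683]
contact_force: [0.7, 0.0, -4.0]
opening: 0.693
```

```bash
python3 - <<'E'
from h import *
go([499.9,-228.8,195],-5.6)
p,d=r.grab_frame("side"); a=np.load("side10.npz")
print("pixels changed since hold start",(abs(p.astype(int)-a["p"]).max(-1)>40).sum())
crop("side",p,230,370,180,330,4,"pics/s11.png")
p,d=r.grab_frame("top"); cv2.imwrite("pics/t11.png",p[:,:,::-1])
E
```

```text
pos [ 499.7 -229.1  198.3] jaw yaw -5.51 tool x [ 0. -0. -1.] shift cm [0.33 0.03 0.01] F [ 0.7  0.  -4. ] open 0.693 t 26.1 q [-0.43  0.27  1.83 -0.    1.04 -0.34]
turn about tool x: 0.09
pixels changed since hold start 0
```

View pics/t11.png

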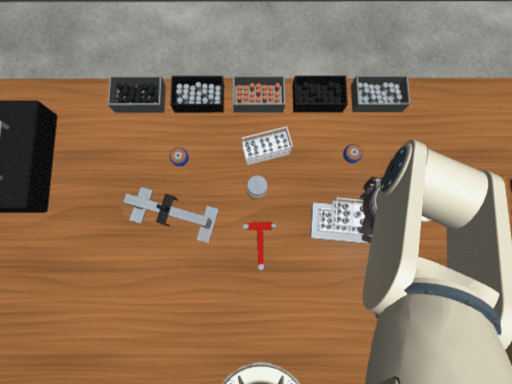

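View pics/s11.png

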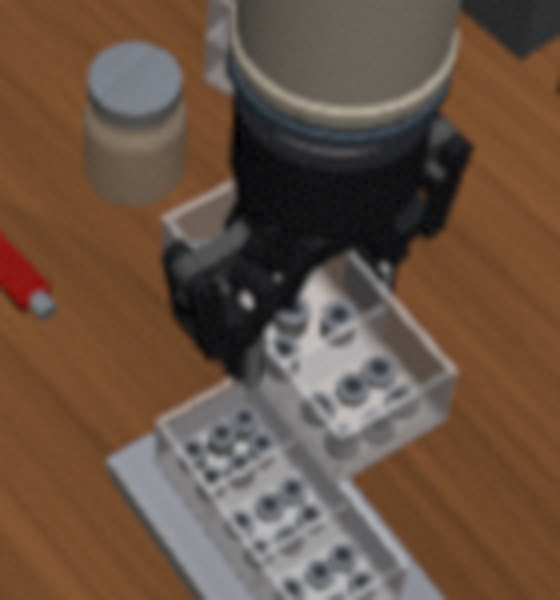

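The top view shows the saddle across the bar at (168,209) and every bystander where it started. The side view shows the tray unmoved through the hold, so I'll hand it in.

```bash
python3 - <<'E'
from rig import r
print(r.sign_off())
E
```

```text
the job is handed in; nothing more can be done
None
```

The job is done and handed in at about 26 s. I lifted the saddle off by its tab, hung it astride the rail bar near its middle and let go. I then gripped the top tray across its width, lifted it about 134 mm and held it for about 3.6 s. The gripper is still holding it.

**Last checks:**
- **Tray:** The rim read about 235 mm at both ends, so it was level. No pixel in the side view changed noticeably during the hold. The wrist carried about 3.5–4 N, which fits a loaded tray.
- **Spacers:** All three middle-compartment spacers are visible in the held tray; one end of the tray is hidden behind the gripper.
- **Everything else:** The lower tray is still on the riser, the saddle is on the bar, and the other objects look unmoved.

No check failed or disagreed. The largest contact force I saw was about 6 N, read after the moves rather than throughout.

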